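# Feed sleeves with a two-stop plunger, gauge and sort them

### The arm

A 6-joint arm with a two-finger parallel gripper is mounted at the origin on a cart in front of the work surface, level with it; the furniture and walls round the work are solid. World frame = base frame: x ahead of the robot, y to its left, z up, the work surface at z = 0. Lengths are in mm, angles in rad, forces in N, time in s.
With the tool pointing down it reaches from about 350 to 875 mm from the base axis. Payload 4.2 kg.
Tool frame: the origin (TCP) lies between the finger pads; the fingertips stand 11 mm ahead of it and the grasp point (between the pads) lies 8 mm behind it; z points along the fingers, y is the direction in which the jaws open and shut (so a half turn about z gives the same grasp; the last joint's range is limited). The gripper opens to 85 mm and grips with 20 to 120 N. Pads are 22 mm wide; open, the fingers measure 114 mm over their backs; the gripper's body (76 mm by 85 mm) begins 54 mm behind the grasp point. The pads swing forward as they close: fully open they stand 13 mm farther back than shut.
Start: joints at [1.429, 0.385, 0.008, 0, -1.194, -0.259], TCP at [243.814, 575.46, 242.312] pointing down, gripper open.
Joint ranges: [-3.14, 3.14], [-1.21, 2.06], [-1.07, 1.41], [-3.16, 2.05], [-2.99, -0.16], [-3.1, 3.1]. Speed limits (rad/s): [2.79, 2.79, 3.14, 3.14, 3.14, 3.14].

### API

Orientations are given as a unit quaternion [x, y, z, w].
In Python, from bench import * gives the robot as it stands.
- The arm moves only by the tool servo_tool, never from a script. Its argument "rows" is a list of rows, each a list of 7 numbers: the opening, from 0 (shut) to 1 (fully open), then the shift along the tool's x, y, z in cm, then the turn, a rotation vector about the tool's x, y, z in degrees. A call has 1 to 12 rows; each row shifts and turns the commanded pose from where the row before left it, along the tool's axes as they then stand; what a row does not reach is not made up. A row lasts 1/10 s, in which the tool goes at most 50 mm and 8.59 degrees, less where a joint would pass 70% of its speed; a pose out of reach is approached as far as the arm can. A call is refused whole if a number of a shift passes 5 or a number of a turn 8.59, either way. A call with a gripper value outside its range is refused whole. The fingers move at their own pace and stop on an object; the grip force is fixed at half the most. Time passes only in rows, so rows that do not move let the fingers close. It gives the time, the measured TCP pose, the force and the opening at its end, in the units of the state.
- read_state(): the state, without advancing time (a new reading comes with each control period).
- get_image(name): name is "scene" or "top"; returns a dict with "image" (400x640x3 uint8, red, green, blue), "mtx" (3x3 intrinsics, pixels), "extrinsics" (4x4, takes a point from camera to world coordinates). Camera axes: x right, y up, looking along -z (the intrinsics and any distortion apply to the point x, -y, -z); pixel columns grow to the right and rows downward; lengths in mm; the calibration is good to about 2 mm. A picture is of the moment at which its call begins. There is no depth.
- job_done(): hands the job in, once; it reports no verdict.
The state is a dict: "clock": time; "joints": joint angles; "joint_vel": joint speeds; "joint_efforts": joint torques, N m; "position": TCP position; "ee_rot": TCP orientation; "contact_force": force on the tool from outside, world axes, zero at the start; "wrist_torque": the same for the moment, N m; "gripper_width": finger opening in mm.
Only numpy, scipy, OpenCV 4.12 (cv2) and the standard library are available. Lean on these libraries where they do the work, as an engineer would, in place of code of your own. Each camera call takes 0.05 s, during which the arm holds its last target. There are 200 camera calls.

### The job

Feed the sleeves out of the feeder one at a time, each time pressing the plunger past its soft first stop right down to the second stop and letting it up again. Slide each sleeve, in the order they come out, along the gauge pin as far as it will go and take it off again: those that go home against the shoulder belong in the rectangular tray, those that stop part way belong in the round pan. Finish with the feeder empty, every sleeve lying still in its tray or pan and the plunger up, and leave the multimeter, marker and tape where they are.

Things in the scene. Friction and masses are not known exactly. Their poses are not given: they have to be found in the camera images.
- plunger_top (a point): centre of the top of the black plunger head, a 36 mm disc, 128 mm above the bench when up, on the grey column at the feeder's right. Press straight down with closed fingers: 10 mm lightly (1.5 to 3.5 N) to the soft first stop, nothing until about 8 N, then 6 mm more (8 to 13 N) to the hard second stop; 15 N is enough. Springs return it. At the second stop hold about 1 s
- head_part (a joint): travel of the plunger head into the steel collar below it, m: 0 up, 0.010 at the first stop. This travel raises a catch that holds back the second sleeve in the magazine
- collar_part (a joint): further travel of head and collar together, m: 0 until past the first stop, 0.006 at the second stop. It drops the gate, so that the first sleeve rolls down into the cradle within about 1 s; on release the gate shuts and the next sleeve rolls up to it. One sleeve per full press; have the cradle empty first
- feeder: fixed feeder: two rails sloping 15 degrees, open cradle at the low front end, covered magazine behind. Origin on the bench under the cradle's centre, own x uphill (away from the robot), y across; plunger column at x 105, y -100 mm. Dark cover (36 mm sight slot) from x 105 mm on, 105 mm high, rising to 145. Nothing over 65 mm high at x under 95
- cradle (a point): centre of a sleeve lying in the cradle against the end stops, 50 mm above the bench; axes as the feeder's, the sleeve's axis along y. The middle 48 mm of the sleeve's length is free on both sides, before and behind it, down to 10 mm above the bench, for fingers closing along x. The magazine holds sleeves from x = 125 mm on
- gauge: fixed gauge stand, base 130 x 60 x 10 mm, upright 24 mm thick and 110 mm high; origin on the bench under the pin's root; own x points away from the pin's tip
- pin_root (a point): pin's root, on its axis at the shoulder face, 95 mm up, axes as the gauge's. The level pin points along own -x (toward the robot), 80 mm long: 34 mm nose of 15 mm diameter, 5 mm cone, then 41 mm of 23 mm diameter up to the 38 mm shoulder. A good sleeve goes on until it meets the shoulder (its centre 40 mm from the root), a tight one stops on the cone (centre 83 mm from the root)
- tray: loose rectangular steel tray for good sleeves, 190 (own x) x 120 (own y) x 26 mm, walls 4 mm, floor about 4 mm thick, origin at the underside's centre, 0.6 kg
- pan: loose round steel pan for tight sleeves, 180 mm across at the rim, 166 mm at the foot, 26 mm high, wall 4 mm, floor 5 mm, origin at the underside's centre, 0.6 kg
- multimeter: bystander: hand-held multimeter, 141 x 71 x 40 mm, lying at the back right
- marker: bystander: felt marker, 130 mm, lying at the back right
- tape_blk: bystander: roll of black tape, 70 mm across, at the left
- sleeve_a: aluminium sleeve, 42 mm outside diameter, 80 mm long, 0.1 to 0.16 kg, origin at its centre, own y along its axis (rolled to any angle about it). Bore 26 mm (fits the gauge pin) or 20 mm (too tight), to be found with the pin. Starts across the track in the covered magazine; the one nearest the cradle comes out first. Put down, it may rock for 2 or 3 s. Absent in some starts
- sleeve_b: aluminium sleeve, 42 mm outside diameter, 80 mm long, 0.1 to 0.16 kg, origin at its centre, own y along its axis (rolled to any angle about it). Bore 26 mm (fits the gauge pin) or 20 mm (too tight), to be found with the pin. Starts across the track in the covered magazine; the one nearest the cradle comes out first. Put down, it may rock for 2 or 3 s. Absent in some starts
- sleeve_c: aluminium sleeve, 42 mm outside diameter, 80 mm long, 0.1 to 0.16 kg, origin at its centre, own y along its axis (rolled to any angle about it). Bore 26 mm (fits the gauge pin) or 20 mm (too tight), to be found with the pin. Starts across the track in the covered magazine; the one nearest the cradle comes out first. Put down, it may rock for 2 or 3 s. Absent in some starts
- sleeve_d: aluminium sleeve, 42 mm outside diameter, 80 mm long, 0.1 to 0.16 kg, origin at its centre, own y along its axis (rolled to any angle about it). Bore 26 mm (fits the gauge pin) or 20 mm (too tight), to be found with the pin. Starts across the track in the covered magazine; the one nearest the cradle comes out first. Put down, it may rock for 2 or 3 s. Absent in some starts
- sleeve_e: aluminium sleeve, 42 mm outside diameter, 80 mm long, 0.1 to 0.16 kg, origin at its centre, own y along its axis (rolled to any angle about it). Bore 26 mm (fits the gauge pin) or 20 mm (too tight), to be found with the pin. Starts across the track in the covered magazine; the one nearest the cradle comes out first. Put down, it may rock for 2 or 3 s. Absent in some starts
- sleeve_f: aluminium sleeve, 42 mm outside diameter, 80 mm long, 0.1 to 0.16 kg, origin at its centre, own y along its axis (rolled to any angle about it). Bore 26 mm (fits the gauge pin) or 20 mm (too tight), to be found with the pin. Starts across the track in the covered magazine; the one nearest the cradle comes out first. Put down, it may rock for 2 or 3 s. Absent in some starts
- block_gauge: bystander: plain aluminium notched block, 60 x 25 x 16 mm, at the left beyond the feeder; there in some starts only, not part of the job

How it is judged (in metres and radians):
On the way, in this order (a step that is already met when the one before it is completed fails the run):
1. the plunger is pressed past its first stop down to the second stop (value of joint collar_part above 0.0045 m and value of joint head_part above 0.008 m), for 0.1 s.
2. the plunger is let up again, with a sleeve lying in the cradle (value of joint collar_part below 0.001 m and value of joint head_part below 0.0025 m and distance between any of sleeve_a, sleeve_b, sleeve_c, sleeve_d, sleeve_e, sleeve_f and cradle below 0.02 m), for 0.1 s.
3. sleeve_a (if present; they come out in this order) is slid along the gauge pin as far as it goes (x of sleeve_a in the frame of pin_root above -0.044 m and y of sleeve_a in the frame of pin_root between -0.006 and 0.006 m and z of sleeve_a in the frame of pin_root between -0.006 and 0.006 m), for 0.1 s.
4. sleeve_b (if present; they come out in this order) is slid along the gauge pin as far as it goes (x of sleeve_b in the frame of pin_root above -0.088 m and y of sleeve_b in the frame of pin_root between -0.006 and 0.006 m and z of sleeve_b in the frame of pin_root between -0.006 and 0.006 m), for 0.1 s.
5. sleeve_c (if present; they come out in this order) is slid along the gauge pin as far as it goes (x of sleeve_c in the frame of pin_root above -0.044 m and y of sleeve_c in the frame of pin_root between -0.006 and 0.006 m and z of sleeve_c in the frame of pin_root between -0.006 and 0.006 m), for 0.1 s.
6. sleeve_d (if present; they come out in this order) is slid along the gauge pin as far as it goes (x of sleeve_d in the frame of pin_root above -0.088 m and y of sleeve_d in the frame of pin_root between -0.006 and 0.006 m and z of sleeve_d in the frame of pin_root between -0.006 and 0.006 m), for 0.1 s.
7. sleeve_e (if present; they come out in this order) is slid along the gauge pin as far as it goes (x of sleeve_e in the frame of pin_root above -0.044 m and y of sleeve_e in the frame of pin_root between -0.006 and 0.006 m and z of sleeve_e in the frame of pin_root between -0.006 and 0.006 m), for 0.1 s.
8. sleeve_f (if present; they come out in this order) is slid along the gauge pin as far as it goes (x of sleeve_f in the frame of pin_root above -0.088 m and y of sleeve_f in the frame of pin_root between -0.006 and 0.006 m and z of sleeve_f in the frame of pin_root between -0.006 and 0.006 m), for 0.1 s.
At the end, for the whole second after the job is handed in: Sleeves with the 26 mm bore rest in the tray (centre within 85 mm / 52 mm of its centre along own x / y), those with the 20 mm bore in the pan (centre within 72 mm of its axis), centres under 75 mm above the undersides; plunger up (head within 2.5 mm, collar within 1 mm) (value of joint collar_part below 0.001 m and value of joint head_part below 0.0025 m and x of sleeve_a in the frame of tray between -0.085 and 0.085 m and y of sleeve_a in the frame of tray between -0.052 and 0.052 m and z of each of sleeve_a, sleeve_c, sleeve_e in the frame of tray below 0.075 m and linear speed of each of sleeve_a, sleeve_b, sleeve_c, sleeve_d, sleeve_e, sleeve_f below 0.03 m/s and horizontal distance between each of sleeve_b, sleeve_d, sleeve_f and pan below 0.072 m and z of each of sleeve_b, sleeve_d, sleeve_f in the frame of pan below 0.075 m and x of sleeve_c in the frame of tray between -0.085 and 0.085 m and y of sleeve_c in the frame of tray between -0.052 and 0.052 m and x of sleeve_e in the frame of tray between -0.085 and 0.085 m and y of sleeve_e in the frame of tray between -0.052 and 0.052 m); the robot touches nothing.
It fails at once if the multimeter is shifted more than 4 cm (distance of multimeter from where it was at the start of the episode above 0.04 m).
It fails at once if the marker is shifted more than 4 cm (distance of marker from where it was at the start of the episode above 0.04 m).
It fails at once if the roll of black tape is shifted more than 4 cm (distance of tape_blk from where it was at the start of the episode above 0.04 m).
Of sleeve_a, sleeve_b only 1 to 1 are there at a start; the rules pass over those that are not, and their reading is None.
Of sleeve_c, sleeve_d only 1 to 1 are there at a start; the rules pass over those that are not, and their reading is None.
Of sleeve_e, sleeve_f, block_gauge only 1 to 1 are there at a start; the rules pass over those that are not, and their reading is None.
At some moment in a run one of tray, pan may be knocked a few centimetres aside while the robot is not near it.
It also fails if it takes over 210 s, if anything falls off the work surface, if the arm or the gripper's body presses on something with over 40 N, if the wrist force passes 120 N, or if a joint passes its speed limit or range.

## Working session

There is one attempt and no reset: what is moved stays moved. The work goes in short steps, Python scripts to look and compute and a tool call to move; the robot and the scene stay as the last step left them, time stands still between calls to the robot, and variables do not carry over. Pictures are saved under pics/ and viewed, about 12 in all and at most 16, crops included, and the job is handed in when it is done.

Besides the shell and the picture viewer there is one more tool, called after ">>>" as a command line: name --pt "numbers of a row" for each row, then --argument value for the rest. servo_tool: Moves the arm, as the interface text tells. Its arguments: {"type":"object","properties":{"rows":{"type":"array","items":{"type":"array","items":{"type":"number"}}}},"required":["rows"]}

```bash
ls; mkdir -p pics; cat > h.py <<'E'
from bench import *
import numpy as np, cv2
from scipy.spatial.transform import Rotation as R
def snap(n,f=None):
    d=get_image(n)
    if f: cv2.imwrite('pics/'+f,d['image'][:,:,::-1])
    return d
def ray(d,u,v):
    K=np.array(d['mtx']);E=np.array(d['extrinsics'])
    p=np.linalg.inv(K)@[u,v,1]
    c=E[:3,:3]@[p[0],-p[1],-p[2]]
    return E[:3,3],c/np.linalg.norm(c)
def onz(d,u,v,z):
    o,c=ray(d,u,v); return o+c*(z-o[2])/c[2]
def proj(d,P):
    K=np.array(d['mtx']);E=np.array(d['extrinsics'])
    q=E[:3,:3].T@(np.array(P)-E[:3,3]); q=K@[q[0],-q[1],-q[2]]; return q[:2]/q[2]
E
python3 - <<'E'
from h import *
s=read_state(); print(s)
for n in('scene','top'):
    d=snap(n,n+'0.png'); print(n,d.keys(),np.round(d['mtx'],1).tolist(),np.round(d['extrinsics'],3).tolist())
E
```

```text
pics
{'clock': 0.0, 'joints': array([ 1.42860623e+00,  3.85561194e-01,  6.60631608e-03, -5.28986595e-04,
       -1.19402294e+00, -2.58589820e-01]), 'joint_vel': array([-0.000691  ,  0.00095721, -0.00117231, -0.00037321, -0.00044762,
        0.00028265]), 'joint_efforts': array([ 4.51641881e-04, -3.92283475e+01,  1.88396412e+01,  4.18599218e+00,
       -4.62396769e-03, -6.17328780e-06]), 'position': array([243.59384649, 574.94680695, 241.20669232]), 'ee_rot': array([ 9.79968990e-01, -1.99147004e-01, -1.81972828e-04,  1.10319967e-03]), 'contact_force': array([-0.15174013,  0.55164828,  0.38389926]), 'wrist_torque': array([ 0.0093045 , -0.0502041 , -0.01674179]), 'gripper_width': 85.52403345380543}
scene dict_keys(['image', 'mtx', 'extrinsics']) [[478.6, 0.0, 311.0], [0.0, 478.6, 197.8], [0.0, 0.0, 1.0]] [[-0.784, 0.303, -0.541, -153.159], [-0.62, -0.403, 0.673, 1068.806], [-0.014, 0.864, 0.504, 801.156], [0.0, 0.0, 0.0, 1.0]]
top dict_keys(['image', 'mtx', 'extrinsics']) [[439.3, 0.0, 321.4], [0.0, 439.3, 191.9], [0.0, 0.0, 1.0]] [[-0.015, 0.995, -0.101, 456.444], [-1.0, -0.015, 0.002, 135.527], [0.001, 0.101, 0.995, 1329.092], [0.0, 0.0, 0.0, 1.0]]
```

View pics/scene0.png

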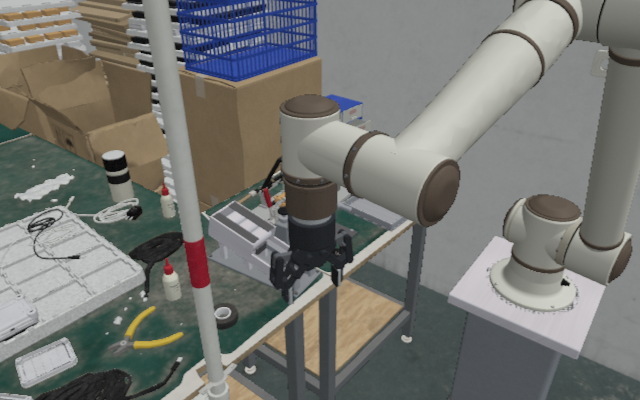

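View pics/top0.png

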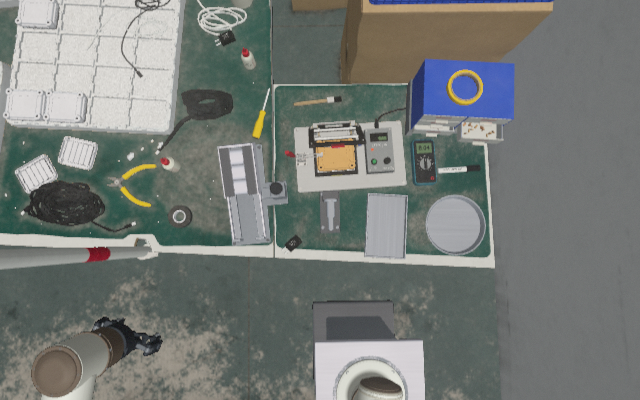

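```bash
python3 - <<'E'
import cv2
a=cv2.imread('pics/top0.png')
c=a[130:260,205:345]; c=cv2.resize(c,None,fx=4.2,fy=4.2,interpolation=cv2.INTER_CUBIC)
cv2.imwrite('pics/c1.png',c)
c=a[130:275,280:500]; c=cv2.resize(c,None,fx=3.6,fy=3.6,interpolation=cv2.INTER_CUBIC)
cv2.imwrite('pics/c2.png',c)
E
```

```text
(no output)
```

View pics/c1.png

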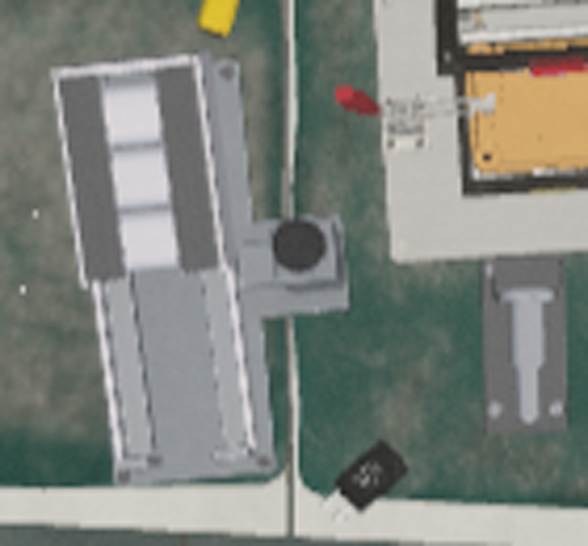

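View pics/c2.png

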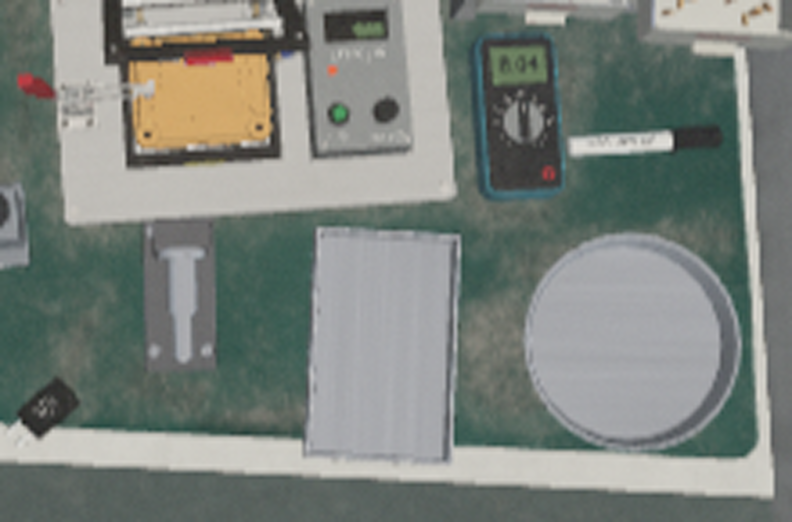

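```bash
cat > meas.py <<'E'
from h import *
def tray_pan(d):
    im=d['image'].astype(int); 
    g=im[:,:,1]-im[:,:,0]; m=((im[:,:,0]>120)&(abs(g)<14)&(im.max(2)<215)).astype(np.uint8)
    m[:, :355]=0; m[:185]=0; m[275:]=0; m[:,492:]=0
    return m
def top(d,save=None):
    a=d['image']; im=a.astype(int)
    # plunger: dark disc
    m=((im.max(2)<70)).astype(np.uint8); m[:, :262]=0;m[:,292:]=0;m[:175]=0;m[202:]=0
    n,l,st,c=cv2.connectedComponentsWithStats(m); i=1+np.argmax(st[1:,4]); print('plunger px',c[i],st[i], onz(d,*c[i],128).round(1))
    return m
E
python3 - <<'E'
from meas import *
d=snap('top'); a=d['image']; top(d)
f=lambda u,v,s=4.2,o=(205,130):((u+.5)/s-.5+o[0],(v+.5)/s-.5+o[1])
for n,u,v,z in [('scrFL',123,476,8),('scrFR',263,461,8),('scrBR',227,70,8),('edgeFL',115,483,5),('edgeFR',272,468,5),('coverBL',55,72,145),('coverBR',197,60,145),('coverFL',84,285,105),('coverFR',228,270,105),('stopL',150,462,50),('stopR',222,457,50),('sl1L',122,238,70)]:
    print(n,onz(d,*f(u,v),z).round(1))
for n,u,v,z in [('tip',529,422,95),('sh1',503,294,114),('sh2',552,294,114),('baseFL',488,428,10),('baseFR',563,430,10),('shoulder mid',528,300,106)]: print(n,onz(d,*f(u,v),z).round(1))
g=lambda u,v:f(u,v,3.6,(280,130))
for n,u,v in [('t1',317,228),('t2',461,236),('t3',447,461),('t4',304,455)]: print(n,onz(d,*g(u,v),26).round(1))
for n,u,v in [('pl',525,340),('pr',741,345),('pt',640,233),('pb',630,452)]: print(n,onz(d,*g(u,v),26).round(1))
# masks
m=((a.astype(int).min(2)>120)&(np.ptp(a.astype(int),axis=2)<40)).astype(np.uint8); 
mm=np.zeros_like(m); mm[185:262,360:489]=m[185:262,360:489]
b=cv2.erode(mm,np.ones((1,1))); n,l,st,c=cv2.connectedComponentsWithStats(b); print(st[1:][st[1:,4]>200])
# pin brightness profile
gr=a.astype(int).sum(2)/3
for r in range(196,236,3): print(r, gr[r,320:342].round().astype(int).tolist())
E
```

```text
plunger px [275.47115385 187.77884615] [270 182  12  12 104] [591.8 259.  128. ]
scrFL [441.4 396.3   8. ]
scrFR [450.5 296.7   8. ]
scrBR [733.6 322.1   8. ]
edgeFL [436.5 402.6   5. ]
edgeFR [445.4 290.7   5. ]
coverBL [705.2 414.8 145. ]
coverBR [711.8 322.3 145. ]
coverFL [569.3 403.7 105. ]
coverFR [577.8 307.8 105. ]
stopL [451.2 369.5  50. ]
stopR [453.8 319.9  50. ]
sl1L [604.5 385.5  70. ]
tip [474.  108.8  95. ]
sh1 [558.2 124.9 114. ]
sh2 [557.7  92.6 114. ]
baseFL [471.4 136.3  10. ]
baseFR [469.1  82.9  10. ]
shoulder mid [554.6 108.3 106. ]
t1 [583.5  -5.2  26. ]
t2 [ 575.  -124.2   26. ]
t3 [ 390.9 -106.3   26. ]
t4 [397.5  10.2  26. ]
pl [ 488.3 -173.8   26. ]
pr [ 481.5 -351.2   26. ]
pt [ 575.2 -272.5   26. ]
pb [ 395.8 -256.    26. ]
[[ 360  193  129   69 5925]]
196 [104, 116, 90, 106, 108, 109, 108, 108, 108, 107, 106, 109, 107, 105, 107, 108, 109, 106, 95, 93, 86, 84]
199 [105, 107, 81, 97, 117, 132, 145, 155, 158, 159, 160, 159, 160, 161, 161, 153, 131, 92, 107, 98, 78, 83]
202 [106, 108, 109, 100, 115, 109, 113, 143, 163, 169, 170, 172, 171, 164, 122, 112, 109,
[... 532 characters left out ...]
, 169, 169, 141, 109, 107, 107, 111, 108, 111, 76, 74]
220 [90, 109, 106, 108, 106, 109, 108, 110, 134, 167, 169, 172, 170, 119, 109, 108, 108, 108, 107, 113, 74, 76]
223 [91, 108, 107, 109, 106, 109, 107, 109, 123, 167, 169, 173, 170, 118, 108, 106, 105, 107, 105, 104, 70, 76]
226 [90, 120, 154, 147, 123, 108, 105, 109, 120, 163, 169, 174, 169, 124, 107, 109, 142, 154, 152, 94, 75, 79]
229 [90, 108, 128, 122, 106, 107, 105, 109, 110, 150, 174, 176, 152, 119, 106, 106, 105, 115, 104, 103, 71, 77]
232 [82, 104, 104, 104, 103, 106, 104, 104, 101, 101, 103, 102, 97, 102, 99, 98, 98, 99, 97, 97, 85, 82]
235 [95, 93, 92, 84, 90, 102, 95, 92, 94, 93, 92, 96, 90, 84, 87, 96, 97, 98, 95, 93, 90, 85]
```

```bash
cat >> h.py <<'E'
def go(*tg):
    """tool-frame deltas (cm, deg about tool z) leg by leg, each leg: turn first then shift"""
    s=read_state(); p=s['position']; M=R.from_quat(s['ee_rot']); X=M.apply([1,0,0]);Z=M.apply([0,0,1])
    psi=np.degrees(np.arctan2(X[1],X[0])); print('t%.1f pos %s yaw %.2f tilt %s F %s w %.1f'%(s['clock'],p.round(1),psi,Z.round(4),s['contact_force'].round(1),s['gripper_width']))
    for x,y,z,yaw in tg:
        d=np.array([x,y,z])-p; c,k=np.cos(np.radians(yaw)),np.sin(np.radians(yaw))
        print(' turn %.1f then shift cm x %.2f y %.2f z %.2f'%(-(yaw-psi),(c*d[0]+k*d[1])/10,(k*d[0]-c*d[1])/10,-d[2]/10)); p=np.array([x,y,z]);psi=yaw
E
python3 - <<'E'
from h import *
go((591.8,259,155,-84.9),(591.8,259,121,-84.9))
d=snap('top')
for (u1,v1),(u2,v2) in [((330.3,202),(330.55,226)),((330.2,202),(330.45,223))]:
    a=onz(d,u1,v1,95);b=onz(d,u2,v2,95); e=a-b; print(a.round(1),b.round(1),np.degrees(np.arctan2(e[1],e[0])))
print(onz(d,152,247,0))
E
```

```text
t0.1 pos [243.7 575.1 241.5] yaw -22.97 tilt [-5.0e-04 -1.6e-03 -1.0e+00] F [-0.3 -0.9 -0.5] w 85.4
 turn 61.9 then shift cm x 34.58 y -31.87 z 8.65
 turn -0.0 then shift cm x 0.00 y -0.00 z 3.40
[552.8 108.2  95. ] [485.4 108.7  95. ] -0.4060918256115107
[552.8 108.5  95. ] [493.8 108.8  95. ] -0.31975807998473443
[433.02556539 643.6322387    0.        ]
```

>>> servo_tool --pt "0 0 0 0 0 0 7.74" --pt "0 0 0 0 0 0 7.74" --pt "0 0 0 0 0 0 7.74" --pt "0 0 0 0 0 0 7.74" --pt "0 0 0 0 0 0 7.74" --pt "0 0 0 0 0 0 7.74" --pt "0 0 0 0 0 0 7.74" --pt "0 0 0 0 0 0 7.74"

```text
clock: 1.0
position: [243.7, 575.3, 242.0]
ee_rot: [0.736, -0.677, 0.0, 0.0]
contact_force: [1.1, -0.2, -0.2]
gripper_width: 0.1
```

>>> servo_tool --pt "0 2.5 0 0 0 0 0" --pt "0 3.2 -2.5 0 0 0 0" --pt "0 3.2 -3 0 0 0 0" --pt "0 3.2 -3 0 0 0 0" --pt "0 3.2 -3 0 0 0 0" --pt "0 3.2 -3 0 0 0 0" --pt "0 3.2 -3 0 0 0 0" --pt "0 3.2 -3 0 0 0 0" --pt "0 3.2 -3 0 0 0 0" --pt "0 3.2 -3 0 0 0 0" --pt "0 2.98 -3 2 0 0 0" --pt "0 0 -2.37 2 0 0 0"

```text
clock: 2.2
position: [593.7, 259.2, 202.5]
ee_rot: [0.737, -0.676, 0.0, -0.001]
contact_force: [-0.0, 0.6, -0.5]
gripper_width: -0.2
```

>>> servo_tool --pt "0 0 0 2 0 0 0" --pt "0 0 0 1.5 0 0 0" --pt "0 0 0 0 0 0 0" --pt "0 0 0 0 0 0 0"

```text
clock: 2.6
position: [592.0, 262.5, 167.5]
ee_rot: [0.738, -0.675, 0.0, 0.0]
contact_force: [-0.6, 0.4, 0.7]
gripper_width: 0.1
```

```bash
python3 - <<'E'
from h import *
go((591.8,259,155,-84.9))
d=snap('top'); s=d['image'][130:275,205:500]; cv2.imwrite('pics/c3.png',cv2.resize(s,None,fx=2.7,fy=2.7)[:,:,::-1])
E
```

```text
t2.6 pos [592.  262.5 167.5] yaw -84.86 tilt [ 0.e+00 -5.e-04 -1.e+00] F [-0.6  0.4  0.7] w 0.1
 turn 0.0 then shift cm x 0.35 y 0.05 z 1.25
```

View pics/c3.png

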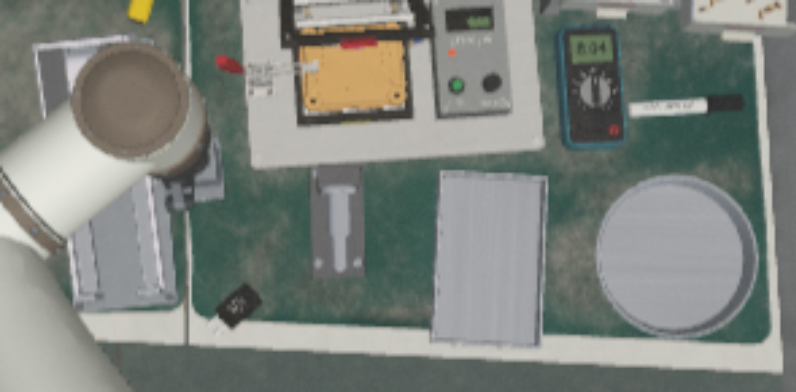

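>>> servo_tool --pt "0 0.35 0.05 1.2 0 0 0" --pt "0 0 0 1.2 0 0 0" --pt "0 0 0 0.5 0 0 0" --pt "0 0 0 0.5 0 0 0" --pt "0 0 0 0.4 0 0 0" --pt "0 0 0 0.4 0 0 0" --pt "0 0 0 0.3 0 0 0"

```text
clock: 3.35
position: [591.2, 258.6, 123.4]
ee_rot: [0.738, -0.675, 0.0, 0.001]
contact_force: [-5.2, -1.9, 10.0]
gripper_width: 0.2
```

>>> servo_tool --pt "0 0 0 0.15 0 0 0" --pt "0 0 0 0 0 0 0" --pt "0 0 0 0 0 0 0"

```text
clock: 3.65
position: [591.3, 258.7, 123.0]
ee_rot: [0.738, -0.675, 0.0, 0.0]
contact_force: [-6.2, -2.0, 10.8]
gripper_width: -0.3
```

>>> servo_tool --pt "0 0 0 0.2 0 0 0" --pt "0 0 0 0 0 0 0" --pt "0 0 0 0 0 0 0" --pt "0 0 0 0 0 0 0" --pt "0 0 0 0 0 0 0" --pt "0 0 0 0 0 0 0" --pt "0 0 0 0 0 0 0"

```text
clock: 4.35
position: [591.4, 258.7, 122.9]
ee_rot: [0.738, -0.674, 0.001, -0.0]
contact_force: [-8.0, -1.9, 18.0]
gripper_width: -0.2
```

>>> servo_tool --pt "0 0 0 -0.5 0 0 0" --pt "0 0 0 -1 0 0 0" --pt "0 0 0 -1.5 0 0 0" --pt "0 0 0 -1.5 0 0 0" --pt "0.8 0 0 -1 0 0 0" --pt "0.8 0 0 0 0 0 0"

```text
clock: 4.95
position: [592.7, 259.6, 175.4]
ee_rot: [0.738, -0.675, 0.001, -0.002]
contact_force: [-0.3, 0.2, 0.3]
gripper_width: 28.4
```

```bash
python3 - <<'E'
from h import *
go((478.3,349.3,130,-84.9))
d=snap('top','t4.png'); s=d['image'][130:260,205:345]; cv2.imwrite('pics/c4.png',cv2.resize(s,None,fx=4.2,fy=4.2,interpolation=cv2.INTER_CUBIC)[:,:,::-1])
E
```

```text
t5.0 pos [592.7 259.6 175.4] yaw -84.87 tilt [ 0.0034  0.0022 -1.    ] F [-0.3  0.2  0.3] w 28.4
 turn 0.0 then shift cm x -9.96 y 10.59 z 4.54
```

View pics/c4.png

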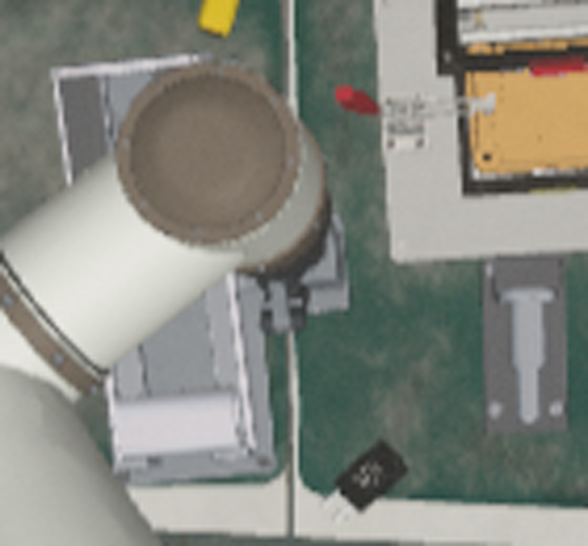

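```bash
python3 - <<'E'
from h import *
d=snap('top')
f=lambda u,v,s=4.2,o=(205,130):((u+.5)/s-.5+o[0],(v+.5)/s-.5+o[1])
for u,v in [(113,403),(235,393),(240,440),(120,455),(177,423)]: print(onz(d,*f(u,v),52).round(1))
im=d['image'].astype(int).min(2)
for c in (236,242,248,254): print(c, im[218:245,c].tolist())
for r in (228,231,234): print(r, im[r,228:268].tolist())
E
```

```text
[492.1 394.8  52. ]
[497.7 310.6  52. ]
[465.3 307.2  52. ]
[456.3 389.8  52. ]
[477.6 350.6  52. ]
236 [165, 163, 164, 163, 162, 161, 159, 163, 177, 198, 204, 206, 207, 206, 205, 206, 206, 207, 204, 199, 167, 150, 165, 151, 139, 142, 144]
242 [143, 141, 143, 143, 141, 137, 145, 167, 187, 201, 205, 207, 207, 206, 207, 207, 207, 206, 204, 187, 142, 105, 114, 134, 146, 144, 133]
248 [142, 143, 142, 143, 132, 130, 156, 177, 194, 203, 207, 208, 207, 207, 208, 208, 207, 207, 202, 174, 148, 146, 144, 144, 144, 148, 117]
254 [145, 145, 146, 145, 137, 146, 167, 188, 198, 204, 207, 208, 206, 208, 207, 208, 207, 207, 184, 153, 145, 143, 147, 145, 146, 118, 71]
228 [93, 94, 104, 204, 205, 203, 203, 204, 204, 203, 204, 205, 204, 204, 205, 206, 206, 206, 205, 206, 207, 206, 206, 207, 206, 207, 207, 207, 207, 207, 208, 206, 189, 201, 145, 205, 204, 136, 147, 146]
231 [88, 87, 98, 165, 191, 206, 205, 206, 206, 205, 205, 206, 205, 206, 206, 207, 206, 207, 207, 208, 207, 208, 206, 209, 208, 208, 208, 207, 208, 208, 207, 207, 206, 165, 164, 186, 204, 124, 140, 144]
234 [85, 85, 84, 128, 212, 207, 204, 206, 206, 205, 205, 206, 206, 206, 207, 206, 208, 207, 208, 207, 207, 207, 207, 208, 208, 209, 207, 207, 208, 207, 208, 208, 205, 184, 143, 159, 208, 167, 142, 145]
```

>>> servo_tool --pt "0.85 -2 2 0 0 0 0" --pt "0.85 -3 3 0 0 0 0" --pt "0.85 -3 3 0 0 0 0" --pt "0.85 -2 2.5 1 0 0 0" --pt "0.85 0 0 3 0 0 0" --pt "0.85 0 0 2.5 0 0 0"

```text
clock: 5.65
position: [476.7, 349.7, 107.3]
ee_rot: [0.739, -0.674, -0.0, 0.0]
contact_force: [0.7, -0.3, 0.1]
gripper_width: 72.7
```

>>> servo_tool --pt "0.85 0 0 0 0 0 0" --pt "0.85 0 0 0 0 0 0"

```text
clock: 5.85
position: [478.2, 349.0, 108.3]
ee_rot: [0.738, -0.675, 0.0, 0.001]
contact_force: [0.2, 0.7, -0.3]
gripper_width: 72.6
```

```bash
python3 - <<'E'
from h import *
go((478.3,350,42,-84.9))
E
```

```text
t5.8 pos [478.2 349.  108.3] yaw -84.87 tilt [-6.0e-04 -1.5e-03 -1.0e+00] F [ 0.2  0.7 -0.3] w 72.6
 turn 0.0 then shift cm x -0.10 y -0.02 z 6.63
```

>>> servo_tool --pt "0.85 -0.1 0 2 0 0 0" --pt "0.85 0 0 2.5 0 0 0" --pt "0.85 0 0 1.6 0 0 0" --pt "0.85 0 0 0.5 0 0 0" --pt "0 0 0 0 0 0 0" --pt "0 0 0 0 0 0 0" --pt "0 0 0 0 0 0 0" --pt "0 0 0 0 0 0 0" --pt "0 0 0 0 0 0 0"

```text
clock: 6.75
position: [479.8, 351.3, 44.8]
ee_rot: [0.738, -0.675, 0.0, -0.003]
contact_force: [4.5, -1.4, 6.7]
gripper_width: 40.6
```

```bash
python3 - <<'E'
from h import *
go((430,108.5,130,-0.7))
E
```

```text
t6.8 pos [479.8 351.3  44.8] yaw -84.85 tilt [ 0.0041  0.0032 -1.    ] F [ 4.5 -1.4  6.7] w 40.6
 turn -84.1 then shift cm x -4.69 y 24.34 z -8.52
```

>>> servo_tool --pt "0 0 0 -2 0 0 0" --pt "0 0 0 -3 0 0 0" --pt "0 0 0 -3 0 0 -8.41" --pt "0 0 0 0 0 0 -8.41" --pt "0 0 0 0 0 0 -8.41" --pt "0 0 0 0 0 0 -8.41" --pt "0 0 0 0 0 0 -8.41" --pt "0 0 0 0 0 0 -8.41" --pt "0 0 0 0 0 0 -8.41" --pt "0 0 0 0 0 0 -8.41" --pt "0 0 0 0 0 0 -8.41" --pt "0 0 0 0 0 0 -8.41"

```text
clock: 7.95
position: [476.6, 349.5, 121.8]
ee_rot: [1.0, -0.004, -0.002, 0.001]
contact_force: [-0.3, -0.4, -1.0]
gripper_width: 40.7
```

>>> servo_tool --pt "0 -0.4 2 0 0 0 0" --pt "0 -0.5 3 0 0 0 0" --pt "0 -0.7 3.2 0 0 0 0" --pt "0 -0.7 3.2 0 0 0 0" --pt "0 -0.7 3.2 0 0 0 0" --pt "0 -0.7 3.2 0 0 0 0" --pt "0 -0.7 3.2 0 0 0 0" --pt "0 -0.6 2.3 0 0 0 0" --pt "0 -0.2 1 0 0 0 0" --pt "0 0 0 0 0 0 0" --pt "0 0 0 0 0 0 0"

```text
clock: 9.05
position: [423.0, 108.5, 122.9]
ee_rot: [1.0, -0.007, 0.0, -0.0]
contact_force: [-0.5, 0.8, -0.5]
gripper_width: 40.7
```

```bash
python3 - <<'E'
from h import *
go((420,108.5,90,-0.7))
d=snap('top'); s=d['image'][170:270,290:400]; a=cv2.resize(s,None,fx=5,fy=5,interpolation=cv2.INTER_CUBIC)
e=snap('scene'); b=e['image'][130:330,180:480]; b=cv2.resize(b,None,fx=2.6,fy=2.6,interpolation=cv2.INTER_CUBIC)
cv2.imwrite('pics/c5.png',a[:,:,::-1]);cv2.imwrite('pics/c6.png',b[:,:,::-1])
print(proj(e,(555,108.5,95)),proj(e,(475,108.5,95)))
E
```

```text
t9.1 pos [423.  108.5 122.9] yaw -0.78 tilt [ 3.e-04  4.e-04 -1.e+00] F [-0.5  0.8 -0.5] w 40.7
 turn -0.1 then shift cm x -0.30 y 0.00 z 3.29
[328.2281429  200.67845851] [351.1608004  209.41870056]
```

View pics/c6.png

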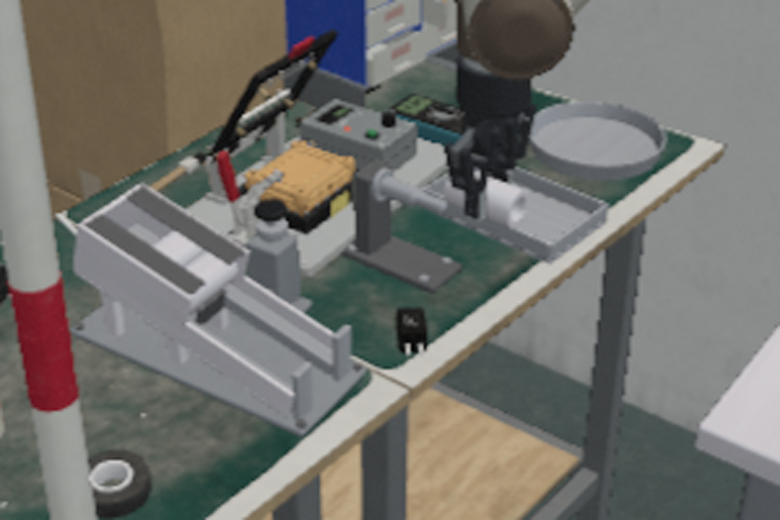

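```bash
python3 - <<'E'
from h import *
e=snap('scene')
for z in (126,128,130): print(proj(e,(383,108.5,z)))
b=e['image'][185:225,350:395]; cv2.imwrite('pics/c7.png',cv2.resize(b,None,fx=14,fy=14,interpolation=cv2.INTER_CUBIC)[:,:,::-1])
E
```

```text
[380.10781879 210.43190225]
[380.15194111 209.79388921]
[380.1961332  209.15486748]
```

View pics/c7.png

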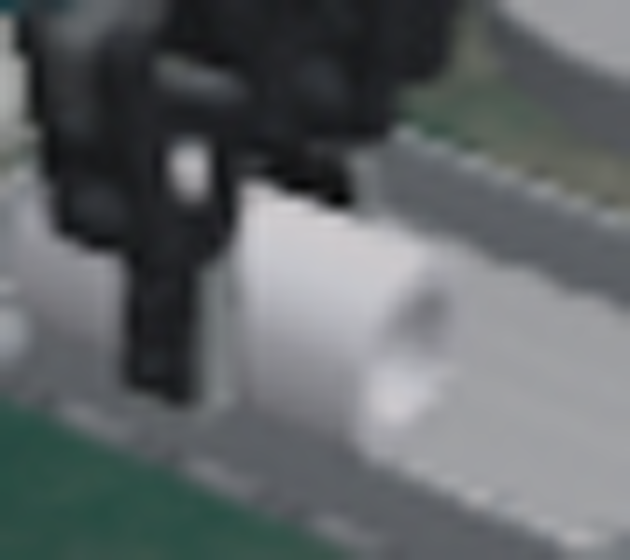

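View pics/c5.png

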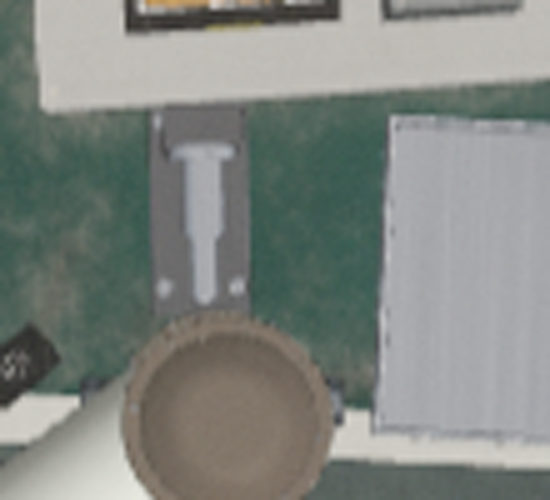

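>>> servo_tool --pt "0 -0.3 0 1.2 0 0 0" --pt "0 0 0 1.5 0 0 0" --pt "0 0 0 0.6 0 0 0" --pt "0 0 0 0 0 0 0" --pt "0 1 0 0 0 0 0" --pt "0 1 0 0 0 0 0" --pt "0 0.5 0 0 0 0 0" --pt "0 0.5 0 0 0 0 0" --pt "0 0 0 0 0 0 0"

```text
clock: 10.1
position: [450.6, 107.6, 89.9]
ee_rot: [1.0, -0.007, 0.0, -0.0]
contact_force: [0.1, 0.6, -1.2]
gripper_width: 41.0
```

>>> servo_tool --pt "0 0.6 -0.05 0 0 0 0" --pt "0 0.6 0 0 0 0 0" --pt "0 0.4 0 0 0 0 0" --pt "0 0.3 0 0 0 0 0" --pt "0 0.3 0 0 0 0 0" --pt "0 0 0 0 0 0 0"

```text
clock: 10.7
position: [472.1, 107.8, 89.8]
ee_rot: [1.0, -0.007, 0.0, -0.0]
contact_force: [-0.2, 0.3, -1.7]
gripper_width: 40.5
```

>>> servo_tool --pt "0 0.3 0 0 0 0 0" --pt "0 0.3 0 0 0 0 0" --pt "0 0.3 0 0 0 0 0" --pt "0 0 0 0 0 0 0"

```text
clock: 11.1
position: [481.2, 107.7, 89.9]
ee_rot: [1.0, -0.007, 0.0, -0.0]
contact_force: [0.1, -1.0, -1.4]
gripper_width: 40.8
```

Going past the tight stop freely: a good sleeve. Continue towards the shoulder.

>>> servo_tool --pt "0 0.6 -0.05 0 0 0 0" --pt "0 0.6 0 0 0 0 0" --pt "0 0.5 0 0 0 0 0" --pt "0 0.4 0 0 0 0 0" --pt "0 0.3 0 0 0 0 0" --pt "0 0.2 0 0 0 0 0" --pt "0 0 0 0 0 0 0"

```text
clock: 11.8
position: [506.9, 107.7, 89.8]
ee_rot: [1.0, -0.007, 0.0, 0.0]
contact_force: [-1.0, -0.1, 0.0]
gripper_width: 40.6
```

>>> servo_tool --pt "0 0.3 0 0 0 0 0" --pt "0 0.2 0 0 0 0 0" --pt "0 0.2 0 0 0 0 0" --pt "0 0 0 0 0 0 0"

```text
clock: 12.2
position: [513.4, 107.5, 89.6]
ee_rot: [1.0, -0.007, -0.001, 0.0]
contact_force: [-1.4, -0.4, -1.1]
gripper_width: 40.9
```

>>> servo_tool --pt "0 0.2 0 0 0 0 0" --pt "0 0.2 0 0 0 0 0" --pt "0 0 0 0 0 0 0"

```text
clock: 12.5
position: [513.5, 107.3, 89.3]
ee_rot: [1.0, -0.007, -0.004, 0.001]
contact_force: [-13.0, 4.9, 5.9]
gripper_width: 40.8
```

>>> servo_tool --pt "0 -0.5 0 0 0 0 0" --pt "0 -1 0 0 0 0 0" --pt "0 -1.5 0 0 0 0 0" --pt "0 -2 0 0 0 0 0" --pt "0 -2 0 0 0 0 0" --pt "0 -2 0 0 0 0 0" --pt "0 -1 0 0 0 0 0" --pt "0 0 0 0 0 0 0" --pt "0 0 0 0 0 0 0"

```text
clock: 13.4
position: [418.7, 109.4, 90.2]
ee_rot: [1.0, -0.007, 0.001, -0.0]
contact_force: [-0.3, -0.5, -1.4]
gripper_width: 40.5
```

```bash
python3 - <<'E'
from h import *
go((530,-60.3,90,-5),(530,-60.3,21,-5))
d=snap('top'); im=d['image'].astype(int)
for r in (200,215,230): print(r,im[r,360:412].min(1).tolist())
E
```

```text
t13.4 pos [418.7 109.4  90.2] yaw -0.75 tilt [ 1.7e-03  7.0e-04 -1.0e+00] F [-0.3 -0.5 -1.4] w 40.5
 turn 4.3 then shift cm x 12.57 y 15.94 z 0.02
 turn 0.0 then shift cm x 0.00 y -0.00 z 6.90
200 [63, 61, 61, 59, 65, 66, 83, 105, 185, 170, 168, 169, 170, 167, 168, 167, 165, 167, 166, 169, 169, 167, 168, 166, 167, 169, 167, 169, 167, 166, 166, 165, 165, 165, 166, 166, 166, 164, 164, 164, 161, 167, 166, 164, 159, 105, 101, 183, 66, 70, 76, 78]
215 [68, 71, 67, 71, 70, 63, 94, 173, 158, 169, 169, 173, 167, 168, 166, 166, 166, 165, 167, 172, 169, 170, 167, 168, 168, 166, 171, 166, 167, 169, 169, 167, 166, 165, 168, 170, 167, 165, 164, 167, 167, 167, 166, 163, 145, 100, 176, 98, 80, 92, 99, 106]
230 [72, 71, 72, 67, 67, 88, 150, 169, 169, 170, 172, 171, 168, 166, 167, 164, 168, 169, 170, 172, 168, 169, 166, 169, 166, 169, 168, 167, 171, 170, 168, 167, 168, 168, 170, 169, 166, 165, 167, 168, 167, 167, 167, 162, 107, 112, 146, 87, 90, 90, 103, 103]
```

>>> servo_tool --pt "0 0 0 -0.5 0 0 4.3" --pt "0 0 2 0 0 0 0" --pt "0 0 3 0 0 0 0" --pt "0 0 3 0 0 0 0" --pt "0 2.5 3 0 0 0 0" --pt "0 3 3 0 0 0 0" --pt "0 3 1.94 1 0 0 0" --pt "0 3 0 2 0 0 0" --pt "0 1 0 2 0 0 0" --pt "0 0 0 0 0 0 0" --pt "0 0 0 0 0 0 0"

```text
clock: 14.55
position: [528.0, -61.3, 44.2]
ee_rot: [0.999, -0.045, -0.001, 0.0]
contact_force: [0.1, -1.0, -0.8]
gripper_width: 40.8
```

```bash
python3 - <<'E'
from h import *
go((530,-60.3,21,-5))
E
```

```text
t14.6 pos [528.  -61.3  44.2] yaw -5.12 tilt [-1.8e-03 -4.0e-04 -1.0e+00] F [ 0.1 -1.  -0.8] w 40.8
 turn -0.1 then shift cm x 0.19 y -0.12 z 2.32
```

>>> servo_tool --pt "0 0.2 -0.1 1 0 0 0" --pt "0 0 0 0.8 0 0 0" --pt "0 0 0 0.5 0 0 0" --pt "0 0 0 0 0 0 0"

```text
clock: 14.95
position: [529.4, -60.0, 21.2]
ee_rot: [0.999, -0.044, -0.001, 0.0]
contact_force: [0.4, -0.1, -0.5]
gripper_width: 40.7
```

>>> servo_tool --pt "0 0 0 0.1 0 0 0" --pt "0.52 0 0 0 0 0 0" --pt "0.55 0 0 0 0 0 0" --pt "0.65 0 0 0 0 0 0" --pt "0.65 0 0 -0.5 0 0 0" --pt "0.65 0 0 -2 0 0 0" --pt "0.65 0 0 -3 0 0 0" --pt "0.65 0 0 -3 0 0 0" --pt "0 0 0 -4 0 0 0" --pt "0 0 0 -2 0 0 0"

```text
clock: 15.95
position: [531.7, -60.1, 169.9]
ee_rot: [0.999, -0.044, 0.003, -0.0]
contact_force: [0.6, -0.7, -0.2]
gripper_width: 27.3
```

```bash
python3 - <<'E'
from h import *
go((480,120,190,-84.9),(591.8,259,165,-84.9),(591.8,259,121.5,-84.9))
E
```

```text
t15.9 pos [531.7 -60.1 169.9] yaw -5.05 tilt [ 6.1e-03  2.0e-04 -1.0e+00] F [ 0.6 -0.7 -0.2] w 27.3
 turn 79.9 then shift cm x -18.40 y 3.55 z -2.01
 turn -0.0 then shift cm x -12.85 y -12.37 z 2.50
 turn -0.0 then shift cm x 0.00 y -0.00 z 4.35
```

>>> servo_tool --pt "0 0 0 -1 0 0 7.99" --pt "0 0 0 -1 0 0 7.99" --pt "0 0 0 0 0 0 7.99" --pt "0 0 0 0 0 0 7.99" --pt "0 0 0 0 0 0 7.99" --pt "0 0 0 0 0 0 7.99" --pt "0 0 0 0 0 0 7.99" --pt "0 0 0 0 0 0 7.99" --pt "0 0 0 0 0 0 7.99" --pt "0 0 0 0 0 0 7.99"

```text
clock: 16.95
position: [530.1, -60.1, 186.3]
ee_rot: [0.735, -0.678, 0.0, -0.0]
contact_force: [-0.0, 0.0, 1.1]
gripper_width: 0.1
```

>>> servo_tool --pt "0 -2 0 0 0 0 0" --pt "0 -3.5 0 0 0 0 0" --pt "0 -3.5 0 0 0 0 0" --pt "0 -3.5 0 0 0 0 0" --pt "0 -3.5 0 0 0 0 0" --pt "0 -3.5 -1 0 0 0 0" --pt "0 -3.5 -2 0 0 0 0" --pt "0 -3.5 -2.5 0 0 0 0" --pt "0 -3 -2 0.5 0 0 0" --pt "0 -1.75 -1.3 1 0 0 0" --pt "0 0 0 1 0 0 0" --pt "0 0 0 0 0 0 0"

```text
clock: 18.15
position: [589.2, 258.3, 158.8]
ee_rot: [0.737, -0.676, -0.001, 0.002]
contact_force: [-0.7, -0.9, 0.3]
gripper_width: -0.5
```

```bash
python3 - <<'E'
from h import *
go((591.8,259,145,-84.9),(591.8,259,122.5,-84.9))
d=snap('top','t8.png'); e=snap('scene','s8.png')
a=cv2.resize(d['image'][150:270,205:495],None,fx=2.7,fy=2.7); b=cv2.resize(e['image'][130:250,180:470],None,fx=2.7,fy=2.3)
cv2.imwrite('pics/c8.png',np.vstack([a,b[:270]])[:,:,::-1])
E
```

```text
t18.1 pos [589.2 258.3 158.8] yaw -84.99 tilt [-0.004  -0.0022 -1.    ] F [-0.7 -0.9  0.3] w -0.5
 turn -0.1 then shift cm x -0.04 y -0.26 z 1.38
 turn -0.0 then shift cm x 0.00 y -0.00 z 2.25
```

View pics/c8.png

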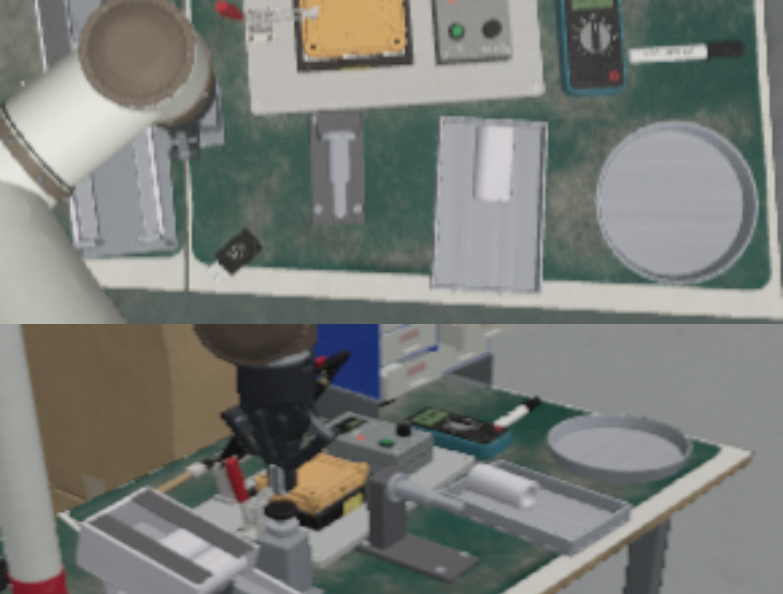

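>>> servo_tool --pt "0 0 -0.25 1.3 0 0 0" --pt "0 0 0 0.6 0 0 0" --pt "0 0 0 0.5 0 0 0" --pt "0 0 0 0.5 0 0 0" --pt "0 0 0 0.4 0 0 0" --pt "0 0 0 0.4 0 0 0" --pt "0 0 0 0.2 0 0 0" --pt "0 0 0 0 0 0 0"

```text
clock: 19.05
position: [592.7, 258.4, 123.3]
ee_rot: [0.738, -0.675, 0.0, 0.001]
contact_force: [-3.8, -3.0, 8.7]
gripper_width: 0.0
```

>>> servo_tool --pt "0 0 0 0.25 0 0 0" --pt "0 0 0 0.1 0 0 0" --pt "0 0 0 0 0 0 0" --pt "0 0 0 0 0 0 0" --pt "0 0 0 0 0 0 0" --pt "0 0 0 0 0 0 0" --pt "0 0 0 0 0 0 0" --pt "0 0 0 0 0 0 0" --pt "0 0 0 0 0 0 0" --pt "0 0 0 0 0 0 0"

```text
clock: 20.05
position: [592.9, 258.5, 122.8]
ee_rot: [0.738, -0.675, 0.001, -0.0]
contact_force: [-8.2, -4.1, 19.6]
gripper_width: -0.1
```

>>> servo_tool --pt "0 0 0 -0.5 0 0 0" --pt "0 0 0 -1 0 0 0" --pt "0 0 0 -1.5 0 0 0" --pt "0 0 0 -1.5 0 0 0" --pt "0.85 0 0 -1 0 0 0" --pt "0.85 0 0 0 0 0 0" --pt "0.85 0 0 0 0 0 0"

```text
clock: 20.75
position: [592.8, 259.2, 172.7]
ee_rot: [0.737, -0.676, -0.0, 0.0]
contact_force: [0.0, -0.6, -0.2]
gripper_width: 43.1
```

```bash
python3 - <<'E'
from h import *
go((478.3,349.6,108,-84.9),(478.3,350,42,-84.9))
d=snap('top'); im=d['image'].astype(int).min(2)
for c in (242,248,254): print(c, im[218:245,c].tolist())
E
```

```text
t20.8 pos [592.8 259.2 172.7] yaw -85.00 tilt [-5.e-04  2.e-04 -1.e+00] F [ 0.  -0.6 -0.2] w 43.1
 turn -0.1 then shift cm x -10.02 y 10.60 z 6.47
 turn -0.0 then shift cm x -0.04 y -0.00 z 6.60
242 [142, 143, 143, 140, 144, 137, 146, 165, 186, 198, 204, 205, 207, 205, 204, 205, 207, 207, 204, 185, 144, 104, 111, 134, 145, 144, 132]
248 [144, 146, 143, 142, 131, 130, 154, 175, 192, 201, 203, 206, 205, 204, 204, 207, 207, 206, 200, 173, 146, 145, 144, 144, 144, 147, 114]
254 [144, 146, 145, 145, 137, 147, 165, 185, 195, 200, 206, 206, 204, 204, 206, 206, 206, 205, 182, 151, 144, 143, 145, 146, 147, 121, 73]
```

Sleeve 2 is in the cradle at the same place (profile identical). Same moves.

>>> servo_tool --pt "0.85 -2 2 0 0 0 0" --pt "0.85 -3 3 0 0 0 0" --pt "0.85 -3 3 0 0 0 0" --pt "0.85 -2 2.5 1 0 0 0" --pt "0.85 0 0 3 0 0 0" --pt "0.85 0 0 2.5 0 0 0" --pt "0.85 0 0 0 0 0 0" --pt "0.85 0 0 0 0 0 0"

```text
clock: 21.6
position: [479.8, 349.4, 107.9]
ee_rot: [0.737, -0.675, 0.0, 0.001]
contact_force: [0.9, -0.2, 0.5]
gripper_width: 72.8
```

```bash
python3 - <<'E'
from h import *
go((478.3,350,42,-84.9))
E
```

```text
t21.6 pos [479.8 349.4 107.9] yaw -84.96 tilt [-6.0e-04 -1.5e-03 -1.0e+00] F [ 0.9 -0.2  0.5] w 72.8
 turn -0.1 then shift cm x -0.07 y 0.14 z 6.59
```

>>> servo_tool --pt "0.85 0 0.1 2 0 0 0" --pt "0.85 0 0 2.5 0 0 0" --pt "0.85 0 0 1.6 0 0 0" --pt "0.85 0 0 0.4 0 0 0" --pt "0 0 0 0 0 0 0" --pt "0 0 0 0 0 0 0" --pt "0 0 0 0 0 0 0" --pt "0 0 0 0 0 0 0" --pt "0 0 0 0 0 0 0"

```text
clock: 22.5
position: [480.0, 350.4, 45.3]
ee_rot: [0.738, -0.675, 0.0, -0.002]
contact_force: [1.1, -1.3, 6.5]
gripper_width: 40.6
```

```bash
python3 - <<'E'
from h import *
go((478.3,350,122,-0.8),(418,108,122,-0.8))
E
```

```text
t22.5 pos [480.  350.4  45.3] yaw -84.95 tilt [ 0.0032  0.0026 -1.    ] F [ 1.1 -1.3  6.5] w 40.6
 turn -84.1 then shift cm x -0.17 y 0.05 z -7.67
 turn -0.0 then shift cm x -5.69 y 24.28 z -0.00
```

>>> servo_tool --pt "0 0 0 -2 0 0 0" --pt "0 0 0 -3 0 0 0" --pt "0 0 0 -3 0 0 -8.41" --pt "0 0 0 0 0 0 -8.41" --pt "0 0 0 0 0 0 -8.41" --pt "0 0 0 0 0 0 -8.41" --pt "0 0 0 0 0 0 -8.41" --pt "0 0 0 0 0 0 -8.41" --pt "0 0 0 0 0 0 -8.41" --pt "0 0 0 0 0 0 -8.41" --pt "0 0 0 0 0 0 -8.41" --pt "0 0 0 0 0 0 -8.41"

```text
clock: 23.7
position: [478.0, 349.2, 122.9]
ee_rot: [1.0, -0.005, -0.001, 0.0]
contact_force: [0.3, 0.5, -1.8]
gripper_width: 40.7
```

>>> servo_tool --pt "0 -0.6 2 0 0 0 0" --pt "0 -0.7 3 0 0 0 0" --pt "0 -0.8 3.2 0 0 0 0" --pt "0 -0.8 3.2 0 0 0 0" --pt "0 -0.8 3.2 0 0 0 0" --pt "0 -0.8 3.2 0 0 0 0" --pt "0 -0.8 3.2 0 0 0 0" --pt "0 -0.6 2.2 0 0 0 0" --pt "0 -0.2 1 0 0 0 0" --pt "0 0 0 2 0 0 0" --pt "0 0 0 0 0 0 0" --pt "0 0 0 0 0 0 0"

```text
clock: 24.9
position: [414.2, 108.9, 103.4]
ee_rot: [1.0, -0.007, -0.0, 0.0]
contact_force: [0.1, 0.3, -1.2]
gripper_width: 40.6
```

```bash
python3 - <<'E'
from h import *
go((420,108,90.2,-0.8))
E
```

```text
t24.9 pos [414.2 108.9 103.4] yaw -0.85 tilt [-4.e-04 -4.e-04 -1.e+00] F [ 0.1  0.3 -1.2] w 40.6
 turn -0.1 then shift cm x 0.58 y 0.08 z 1.32
```

>>> servo_tool --pt "0 0.5 0.08 1 0 0 0" --pt "0 0 0 0.32 0 0 0" --pt "0 0 0 0 0 0 0" --pt "0 1 0 0 0 0 0" --pt "0 1 0 0 0 0 0" --pt "0 1 0 0 0 0 0" --pt "0 0.6 0 0 0 0 0" --pt "0 0.5 0 0 0 0 0" --pt "0 0.4 0 0 0 0 0" --pt "0 0 0 0 0 0 0"

```text
clock: 25.9
position: [464.4, 106.9, 90.0]
ee_rot: [1.0, -0.008, 0.0, -0.0]
contact_force: [-0.5, 0.1, -1.1]
gripper_width: 40.9
```

>>> servo_tool --pt "0 0.3 0 0 0 0 0" --pt "0 0.3 0 0 0 0 0" --pt "0 0 0 0 0 0 0"

```text
clock: 26.2
position: [470.3, 106.9, 90.2]
ee_rot: [1.0, -0.008, 0.0, -0.0]
contact_force: [0.2, 0.3, -1.1]
gripper_width: 40.4
```

>>> servo_tool --pt "0 0.2 -0.08 0 0 0 0" --pt "0 0.2 0 0 0 0 0" --pt "0 0 0 0 0 0 0"

```text
clock: 26.5
position: [474.2, 107.6, 90.1]
ee_rot: [1.0, -0.008, 0.0, -0.0]
contact_force: [-0.3, 0.2, -1.7]
gripper_width: 40.7
```

>>> servo_tool --pt "0 0.3 0 0 0 0 0" --pt "0 0.3 0 0 0 0 0" --pt "0 0 0 0 0 0 0"

```text
clock: 26.8
position: [480.5, 107.6, 90.2]
ee_rot: [1.0, -0.008, 0.0, -0.0]
contact_force: [0.4, 0.8, -0.3]
gripper_width: 40.6
```

>>> servo_tool --pt "0 0.6 -0.03 0 0 0 0" --pt "0 0.7 0 0 0 0 0" --pt "0 0.7 0 0 0 0 0" --pt "0 0.5 0 0 0 0 0" --pt "0 0.3 0 0 0 0 0" --pt "0 0.2 0 0 0 0 0" --pt "0 0 0 0 0 0 0"

```text
clock: 27.5
position: [510.4, 107.5, 90.1]
ee_rot: [1.0, -0.008, 0.0, -0.0]
contact_force: [-1.0, 1.8, -2.1]
gripper_width: 40.8
```

>>> servo_tool --pt "0 0.2 0 0 0 0 0" --pt "0 0.2 0 0 0 0 0" --pt "0 0 0 0 0 0 0"

```text
clock: 27.8
position: [514.2, 107.4, 90.2]
ee_rot: [1.0, -0.008, 0.0, -0.0]
contact_force: [-0.5, 2.8, -1.2]
gripper_width: 40.6
```

>>> servo_tool --pt "0 0.2 0 0 0 0 0" --pt "0 0.2 0 0 0 0 0" --pt "0 0 0 0 0 0 0"

```text
clock: 28.1
position: [514.3, 107.2, 89.9]
ee_rot: [1.0, -0.007, -0.004, 0.001]
contact_force: [-12.2, 7.9, 5.5]
gripper_width: 40.3
```

>>> servo_tool --pt "0 -0.6 0 0 0 0 0" --pt "0 -1 0 0 0 0 0" --pt "0 -1.5 0 0 0 0 0" --pt "0 -2 0 0 0 0 0" --pt "0 -2 0 0 0 0 0" --pt "0 -2 0 0 0 0 0" --pt "0 -1 0 0 0 0 0" --pt "0 0 0 0 0 0 0" --pt "0 0 0 0 0 0 0"

```text
clock: 29.0
position: [417.7, 109.0, 90.4]
ee_rot: [1.0, -0.007, 0.001, -0.0]
contact_force: [0.6, 0.1, -0.2]
gripper_width: 40.8
```

```bash
python3 - <<'E'
from h import *
d=snap('top','t9.png'); im=d['image'].astype(int)
s=d['image'][175:270,350:495]; cv2.imwrite('pics/c9.png',cv2.resize(s,None,fx=5.4,fy=5.4,interpolation=cv2.INTER_CUBIC)[:,:,::-1])
go((438,-52.5,90,-5),(438,-52.5,21,-5))
E
```

```text
t29.1 pos [418.  109.   90.4] yaw -0.88 tilt [ 1.2e-03  4.0e-04 -1.0e+00] F [ 0.9  0.2 -2.2] w 40.7
 turn 4.1 then shift cm x 3.40 y 15.92 z 0.04
 turn 0.0 then shift cm x 0.00 y -0.00 z 6.90
```

View pics/c9.png

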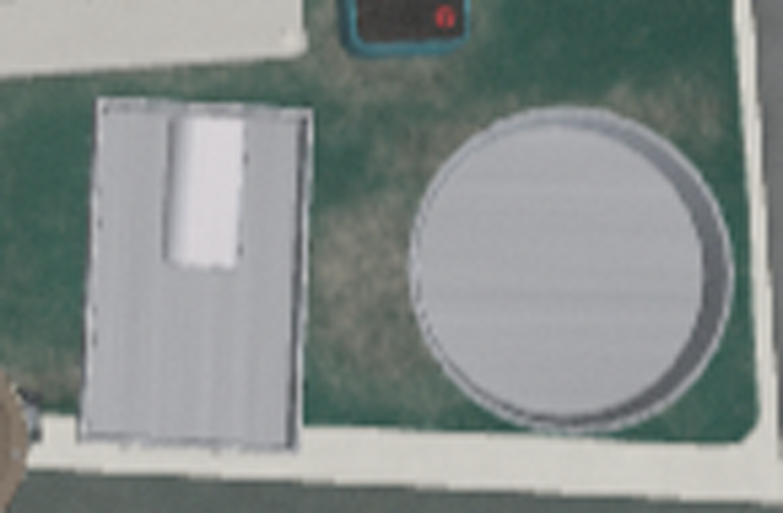

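>>> servo_tool --pt "0 0 0 -0.5 0 0 4.1" --pt "0 0 2 0 0 0 0" --pt "0 0 3 0 0 0 0" --pt "0 0.5 3.3 0 0 0 0" --pt "0 1 3.3 0 0 0 0" --pt "0 1 2.5 0 0 0 0" --pt "0 0.8 1.8 1 0 0 0" --pt "0 0.35 0 2 0 0 0" --pt "0 0 0 2 0 0 0" --pt "0 0 0 0 0 0 0" --pt "0 0 0 0 0 0 0"

```text
clock: 30.15
position: [440.1, -53.0, 45.0]
ee_rot: [0.999, -0.043, -0.0, 0.0]
contact_force: [0.2, 1.0, -1.0]
gripper_width: 40.4
```

```bash
python3 - <<'E'
from h import *
go((440.5,-52.7,20.3,-5))
E
```

```text
t30.1 pos [440.1 -53.   45. ] yaw -4.98 tilt [-5.e-04 -4.e-04 -1.e+00] F [ 0.2  1.  -1. ] w 40.4
 turn 0.0 then shift cm x 0.03 y -0.04 z 2.47
```

>>> servo_tool --pt "0 0 0 1 0 0 0" --pt "0 0 0 0.8 0 0 0" --pt "0 0 0 0.5 0 0 0" --pt "0 0 0 0.15 0 0 0" --pt "0.52 0 0 0 0 0 0" --pt "0.55 0 0 0 0 0 0" --pt "0.65 0 0 0 0 0 0" --pt "0.65 0 0 -0.5 0 0 0" --pt "0.65 0 0 -2 0 0 0" --pt "0.65 0 0 -3 0 0 0" --pt "0.65 0 0 -3 0 0 0" --pt "0 0 0 -4 0 0 0"

```text
clock: 31.35
position: [438.4, -53.1, 146.3]
ee_rot: [0.999, -0.044, -0.001, 0.0]
contact_force: [0.9, -0.4, -0.1]
gripper_width: 42.5
```

>>> servo_tool --pt "0 0 0 -2 0 0 7.99" --pt "0 0 0 -1.8 0 0 7.99" --pt "0 0 0 0 0 0 7.99" --pt "0 0 0 0 0 0 7.99" --pt "0 0 0 0 0 0 7.99" --pt "0 0 0 0 0 0 7.99" --pt "0 0 0 0 0 0 7.99" --pt "0 0 0 0 0 0 7.99" --pt "0 0 0 0 0 0 7.99" --pt "0 0 0 0 0 0 7.99"

```text
clock: 32.35
position: [439.3, -52.9, 184.0]
ee_rot: [0.736, -0.677, 0.0, -0.0]
contact_force: [0.1, -0.5, 0.0]
gripper_width: 0.1
```

```bash
python3 - <<'E'
from h import *
go((591.8,259,160,-84.9))
E
```

```text
t32.4 pos [439.3 -52.9 184. ] yaw -85.22 tilt [ 4.e-04  2.e-04 -1.e+00] F [ 0.1 -0.5  0. ] w 0.1
 turn -0.3 then shift cm x -29.71 y -17.96 z 2.40
```

>>> servo_tool --pt "0 -2 -1 0 0 0 -0.3" --pt "0 -3 -1.5 0 0 0 0" --pt "0 -3.2 -1.6 0 0 0 0" --pt "0 -3.2 -1.6 0 0 0 0" --pt "0 -3.2 -1.6 0 0 0 0" --pt "0 -3.2 -1.6 0 0 0 0" --pt "0 -3.2 -2 0 0 0 0" --pt "0 -3.2 -2.5 0 0 0 0" --pt "0 -3 -2.5 0.4 0 0 0" --pt "0 -2.5 -2 1 0 0 0" --pt "0 0 0 1 0 0 0" --pt "0 0 0 0 0 0 0"

```text
clock: 33.55
position: [588.5, 259.3, 157.3]
ee_rot: [0.74, -0.673, -0.001, 0.002]
contact_force: [-0.8, -0.8, -0.4]
gripper_width: 0.3
```

```bash
python3 - <<'E'
from h import *
go((591.8,259,142,-84.9),(591.8,259,122.5,-84.9))
d=snap('top','t10.png')
a=cv2.resize(d['image'][170:270,205:495],None,fx=2.7,fy=2.7)
cv2.imwrite('pics/c10.png',a[:,:,::-1])
E
```

```text
t33.5 pos [588.5 259.3 157.3] yaw -84.58 tilt [-0.0043 -0.0024 -1.    ] F [-0.8 -0.8 -0.4] w 0.3
 turn 0.3 then shift cm x 0.06 y -0.33 z 1.53
 turn -0.0 then shift cm x 0.00 y -0.00 z 1.95
```

View pics/c10.png

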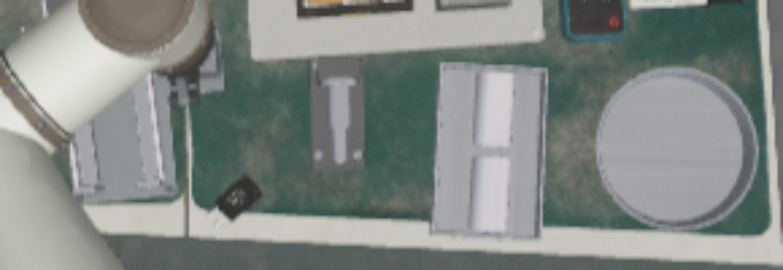

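>>> servo_tool --pt "0 0 -0.3 1.2 0 0 0.3" --pt "0 0 0 0.6 0 0 0" --pt "0 0 0 0.5 0 0 0" --pt "0 0 0 0.5 0 0 0" --pt "0 0 0 0.4 0 0 0" --pt "0 0 0 0.3 0 0 0" --pt "0 0 0 0.3 0 0 0" --pt "0 0 0 0 0 0 0"

```text
clock: 34.4
position: [592.5, 259.2, 123.3]
ee_rot: [0.738, -0.675, 0.0, 0.001]
contact_force: [-4.0, -2.6, 8.6]
gripper_width: 0.2
```

>>> servo_tool --pt "0 0 0 0.25 0 0 0" --pt "0 0 0 0.1 0 0 0" --pt "0 0 0 0 0 0 0" --pt "0 0 0 0 0 0 0" --pt "0 0 0 0 0 0 0" --pt "0 0 0 0 0 0 0" --pt "0 0 0 0 0 0 0" --pt "0 0 0 0 0 0 0" --pt "0 0 0 0 0 0 0" --pt "0 0 0 0 0 0 0"

```text
clock: 35.4
position: [592.7, 259.2, 122.8]
ee_rot: [0.738, -0.674, 0.001, -0.0]
contact_force: [-8.2, -3.3, 18.9]
gripper_width: 0.1
```

>>> servo_tool --pt "0 0 0 -0.5 0 0 0" --pt "0 0 0 -1 0 0 0" --pt "0 0 0 -1.5 0 0 0" --pt "0 0 0 -1.5 0 0 0" --pt "0.85 0 0 -1 0 0 0" --pt "0.85 0 0 0 0 0 0" --pt "0.85 0 0 0 0 0 0"

```text
clock: 36.1
position: [592.6, 260.0, 172.6]
ee_rot: [0.738, -0.675, -0.0, 0.0]
contact_force: [-0.5, 0.3, -0.0]
gripper_width: 43.0
```

```bash
python3 - <<'E'
from h import *
go((478.3,349.6,108,-84.9),(478.3,350,42,-84.9))
d=snap('top'); im=d['image'].astype(int).min(2)
for c in (242,248,254): print(c, im[218:245,c].tolist())
E
```

```text
t36.1 pos [592.6 260.  172.6] yaw -84.90 tilt [-5.e-04  3.e-04 -1.e+00] F [-0.5  0.3 -0. ] w 43.0
 turn 0.0 then shift cm x -9.94 y 10.58 z 6.46
 turn -0.0 then shift cm x -0.04 y -0.00 z 6.60
242 [142, 143, 142, 142, 142, 139, 146, 168, 190, 202, 207, 207, 207, 205, 206, 207, 205, 206, 204, 184, 142, 106, 115, 134, 145, 145, 131]
248 [143, 144, 145, 142, 131, 131, 157, 180, 196, 206, 208, 207, 208, 207, 206, 207, 207, 206, 200, 171, 146, 144, 145, 145, 144, 146, 115]
254 [144, 145, 144, 144, 139, 147, 169, 189, 201, 206, 207, 207, 207, 206, 207, 206, 206, 204, 182, 152, 144, 145, 145, 144, 145, 119, 70]
```

>>> servo_tool --pt "0.85 -2 2 0 0 0 0" --pt "0.85 -3 3 0 0 0 0" --pt "0.85 -3 3 0 0 0 0" --pt "0.85 -1.95 2.6 1 0 0 0" --pt "0.85 0 0 3 0 0 0" --pt "0.85 0 0 2.5 0 0 0" --pt "0.85 0 0 0 0 0 0" --pt "0.85 0 0 0 0 0 0"

```text
clock: 36.95
position: [478.4, 349.5, 107.7]
ee_rot: [0.738, -0.675, 0.0, 0.001]
contact_force: [0.7, 0.9, 0.9]
gripper_width: 72.7
```

>>> servo_tool --pt "0.85 0 0.05 2 0 0 0" --pt "0.85 0 0 2.5 0 0 0" --pt "0.85 0 0 1.6 0 0 0" --pt "0.85 0 0 0.4 0 0 0" --pt "0 0 0 0 0 0 0" --pt "0 0 0 0 0 0 0" --pt "0 0 0 0 0 0 0" --pt "0 0 0 0 0 0 0" --pt "0 0 0 0 0 0 0"

```text
clock: 37.85
position: [479.9, 350.8, 45.2]
ee_rot: [0.738, -0.675, 0.0, -0.003]
contact_force: [5.2, -1.6, 4.3]
gripper_width: 40.8
```

>>> servo_tool --pt "0 0 0 -2 0 0 0" --pt "0 0 0 -3 0 0 0" --pt "0 0 0 -3 0 0 -8.41" --pt "0 0 0 0 0 0 -8.41" --pt "0 0 0 0 0 0 -8.41" --pt "0 0 0 0 0 0 -8.41" --pt "0 0 0 0 0 0 -8.41" --pt "0 0 0 0 0 0 -8.41" --pt "0 0 0 0 0 0 -8.41" --pt "0 0 0 0 0 0 -8.41" --pt "0 0 0 0 0 0 -8.41" --pt "0 0 0 0 0 0 -8.41"

```text
clock: 39.05
position: [476.5, 349.0, 122.4]
ee_rot: [1.0, -0.004, -0.001, 0.001]
contact_force: [-0.2, 0.1, -0.1]
gripper_width: 40.2
```

>>> servo_tool --pt "0 -0.6 2 0 0 0 0" --pt "0 -0.7 3 0 0 0 0" --pt "0 -0.8 3.2 0 0 0 0" --pt "0 -0.8 3.2 0 0 0 0" --pt "0 -0.8 3.2 0 0 0 0" --pt "0 -0.8 3.2 0 0 0 0" --pt "0 -0.8 3.2 0 0 0 0" --pt "0 -0.5 2.2 0 0 0 0" --pt "0 0 1 0 0 0 0" --pt "0 0 0 2 0 0 0" --pt "0 0 0 0 0 0 0" --pt "0 0 0 0 0 0 0"

```text
clock: 40.25
position: [416.6, 108.7, 103.0]
ee_rot: [1.0, -0.007, -0.0, 0.0]
contact_force: [0.4, -0.1, -1.8]
gripper_width: 40.4
```

```bash
python3 - <<'E'
from h import *
go((420,108,90.2,-0.8))
E
```

```text
t40.2 pos [416.6 108.7 103. ] yaw -0.75 tilt [-1.e-03 -7.e-04 -1.e+00] F [ 0.4 -0.1 -1.8] w 40.4
 turn 0.0 then shift cm x 0.35 y 0.07 z 1.28
```

>>> servo_tool --pt "0 0.35 0 1 0 0 0" --pt "0 0 0 0.28 0 0 0" --pt "0 0 0 0 0 0 0" --pt "0 1 0 0 0 0 0" --pt "0 1 0 0 0 0 0" --pt "0 1 0 0 0 0 0" --pt "0 0.6 0 0 0 0 0" --pt "0 0.5 0 0 0 0 0" --pt "0 0.4 0 0 0 0 0" --pt "0 0 0 0 0 0 0"

```text
clock: 41.25
position: [465.5, 107.7, 90.3]
ee_rot: [1.0, -0.007, 0.0, -0.0]
contact_force: [-0.5, -0.6, -0.9]
gripper_width: 40.9
```

>>> servo_tool --pt "0 0.3 -0.03 0 0 0 0" --pt "0 0.2 0 0 0 0 0" --pt "0 0 0 0 0 0 0"

```text
clock: 41.55
position: [470.1, 108.0, 90.3]
ee_rot: [1.0, -0.007, 0.0, -0.0]
contact_force: [-0.7, 0.3, -1.6]
gripper_width: 40.7
```

>>> servo_tool --pt "0 0.2 0 0 0 0 0" --pt "0 0.2 0 0 0 0 0" --pt "0 0 0 0 0 0 0"

```text
clock: 41.85
position: [470.9, 107.6, 89.7]
ee_rot: [1.0, -0.007, -0.003, 0.001]
contact_force: [-10.5, 5.8, 4.1]
gripper_width: 40.6
```

>>> servo_tool --pt "0 0.1 0 0 0 0 0" --pt "0 0 0 0 0 0 0" --pt "0 0 0 0 0 0 0"

```text
clock: 42.15
position: [470.9, 107.5, 89.6]
ee_rot: [1.0, -0.007, -0.004, 0.001]
contact_force: [-12.4, 5.9, 5.4]
gripper_width: 40.4
```

>>> servo_tool --pt "0 -0.6 0 0 0 0 0" --pt "0 -1 0 0 0 0 0" --pt "0 -1.5 0 0 0 0 0" --pt "0 -1.5 0 0 0 0 0" --pt "0 -1 0 0 0 0 0" --pt "0 0 0 0 0 0 0" --pt "0 0 0 0 0 0 0"

```text
clock: 42.85
position: [419.5, 108.9, 90.6]
ee_rot: [1.0, -0.007, 0.001, -0.0]
contact_force: [0.1, -0.7, -0.2]
gripper_width: 40.9
```

```bash
python3 - <<'E'
from h import *
d=snap('top','t11.png'); e=snap('scene')
a=cv2.resize(d['image'][170:270,205:495],None,fx=2.7,fy=2.7); b=cv2.resize(e['image'][130:250,180:470],None,fx=2.7,fy=2.7)
cv2.imwrite('pics/c11.png',np.vstack([a,b])[:,:,::-1])
im=d['image'].astype(int)
# pan: non-green grey blob
g=((im[:,:,1]-im[:,:,0]<12)).astype(np.uint8); g[:, :412]=0; g[:,493:]=0; g[:180]=0; g[262:]=0
g=cv2.morphologyEx(g,cv2.MORPH_OPEN,np.ones((9,9))); cs,_=cv2.findContours(g,0,1); c=max(cs,key=cv2.contourArea); (u,v),r=cv2.minEnclosingCircle(c); el=cv2.fitEllipse(c); print(u,v,r,el,onz(d,u,v,26),onz(d,*el[0],26))
go((483.5,-263.5,110,-0.8))
E
```

```text
447.0851135253906 225.02127075195312 37.76739501953125 ((449.97686767578125, 224.55215454101562), (59.393287658691406, 73.59860229492188), 85.56194305419922) [ 484.57844591 -237.67854421   26.        ] [ 485.83060507 -246.2988227    26.        ]
t43.0 pos [419.8 109.   90.5] yaw -0.78 tilt [ 1.e-03  5.e-04 -1.e+00] F [ 0.5  0.4 -1.1] w 40.4
 turn 0.0 then shift cm x 6.89 y 37.15 z -1.95
```

View pics/c11.png

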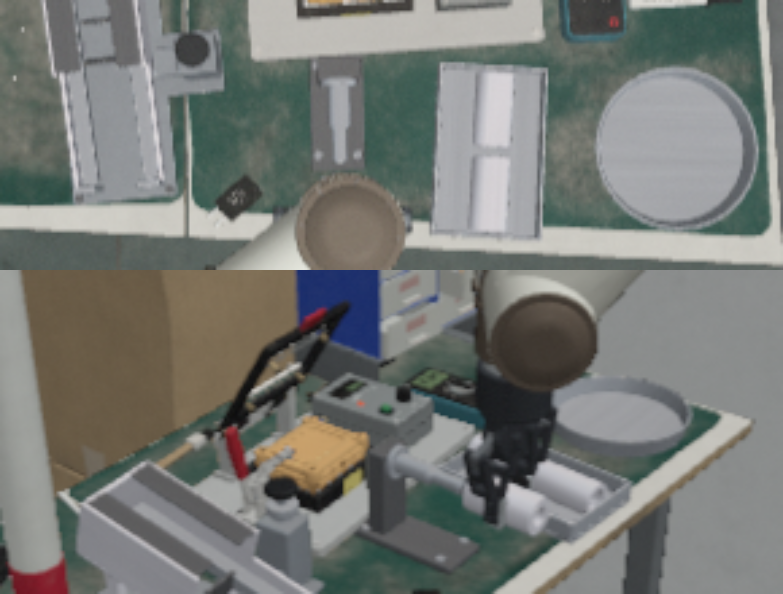

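>>> servo_tool --pt "0 0 1.5 -1 0 0 0" --pt "0 0 3 -1 0 0 0" --pt "0 0 3.4 0 0 0 0" --pt "0 0.5 3.5 0 0 0 0" --pt "0 0.8 3.5 0 0 0 0" --pt "0 0.8 3.5 0 0 0 0" --pt "0 0.8 3.5 0 0 0 0" --pt "0 0.8 3.5 0 0 0 0" --pt "0 0.8 3.5 0 0 0 0" --pt "0 0.8 3.5 0 0 0 0" --pt "0 0.8 3 0 0 0 0" --pt "0 0.8 1.7 0 0 0 0"

```text
clock: 44.15
position: [483.4, -266.0, 109.8]
ee_rot: [1.0, -0.008, -0.0, 0.0]
contact_force: [-0.0, -0.7, -0.5]
gripper_width: 40.8
```

>>> servo_tool --pt "0 0 0 1.5 0 0 0" --pt "0 0 0 2.5 0 0 0" --pt "0 0 0 1.5 0 0 0" --pt "0 0 0 0 0 0 0"

```text
clock: 44.55
position: [481.5, -263.3, 52.7]
ee_rot: [1.0, -0.007, -0.003, -0.001]
contact_force: [-0.4, -0.2, -1.6]
gripper_width: 40.8
```

```bash
python3 - <<'E'
from h import *
go((483.5,-263.5,22,-0.8))
E
```

```text
t44.5 pos [ 481.5 -263.3   52.7] yaw -0.85 tilt [-0.0053  0.0014 -1.    ] F [-0.4 -0.2 -1.6] w 40.8
 turn -0.1 then shift cm x 0.20 y 0.01 z 3.07
```

>>> servo_tool --pt "0 0.2 0 1 0 0 0" --pt "0 0 0 1 0 0 0" --pt "0 0 0 0.7 0 0 0" --pt "0 0 0 0.35 0 0 0" --pt "0 0 0 0 0 0 0"

```text
clock: 45.05
position: [484.7, -263.2, 24.4]
ee_rot: [1.0, -0.007, -0.0, -0.0]
contact_force: [-0.0, -0.5, -1.3]
gripper_width: 40.4
```

>>> servo_tool --pt "0.52 0 0 0 0 0 0" --pt "0.55 0 0 0 0 0 0" --pt "0.65 0 0 0 0 0 0" --pt "0.65 0 0 -0.5 0 0 0" --pt "0.65 0 0 -2 0 0 0" --pt "0.65 0 0 -3 0 0 0" --pt "0.65 0 0 -3 0 0 0" --pt "0.65 0 0 -4 0 0 0"

```text
clock: 45.85
position: [483.9, -263.0, 150.4]
ee_rot: [1.0, -0.007, -0.001, -0.0]
contact_force: [1.1, -0.2, -0.3]
gripper_width: 55.1
```

>>> servo_tool --pt "0.65 -3 -2 -2 0 0 0" --pt "0.65 -4 -3 0 0 0 0" --pt "0.65 -4 -3 0 0 0 0" --pt "0.65 -1 -3 0 0 0 0" --pt "0.65 0 -4 0 0 0 0" --pt "0.65 0 -4 0 0 0 0" --pt "0.65 0 -4 0 0 0 0" --pt "0.65 0 -4 0 0 0 0" --pt "0.65 0 -4 0 0 0 0" --pt "0.65 0 -4 0 0 0 0" --pt "0.65 0 0 0 0 0 0" --pt "0.65 0 0 0 0 0 0"

```text
clock: 47.05
position: [369.5, 89.0, 170.2]
ee_rot: [1.0, -0.006, 0.0, -0.0]
contact_force: [0.3, -0.0, -0.5]
gripper_width: 55.8
```

>>> servo_tool --pt "0.65 0 0 0 0 0 0" --pt "0.65 0 0 0 0 0 0" --pt "0.65 0 0 0 0 0 0" --pt "0.65 0 0 0 0 0 0" --pt "0.65 0 0 0 0 0 0" --pt "0.65 0 0 0 0 0 0" --pt "0.65 0 0 0 0 0 0" --pt "0.65 0 0 0 0 0 0" --pt "0.65 0 0 0 0 0 0" --pt "0.65 0 0 0 0 0 0"

```text
clock: 48.05
position: [369.7, 88.3, 169.8]
ee_rot: [1.0, -0.007, -0.0, 0.0]
contact_force: [0.5, 0.7, 0.4]
gripper_width: 55.4
```

```bash
python3 - <<'E'
from h import *
go()
d=snap('top','t12.png'); e=snap('scene')
a=cv2.resize(d['image'][130:270,205:495],None,fx=2.7,fy=2.3); b=cv2.resize(e['image'][130:250,180:470],None,fx=2.7,fy=2.2)
cv2.imwrite('pics/c12.png',np.vstack([a,b])[:,:,::-1])
E
```

```text
t48.0 pos [369.7  88.3 169.8] yaw -0.78 tilt [-1.e-04 -0.e+00 -1.e+00] F [0.5 0.7 0.4] w 55.4
```

View pics/c12.png

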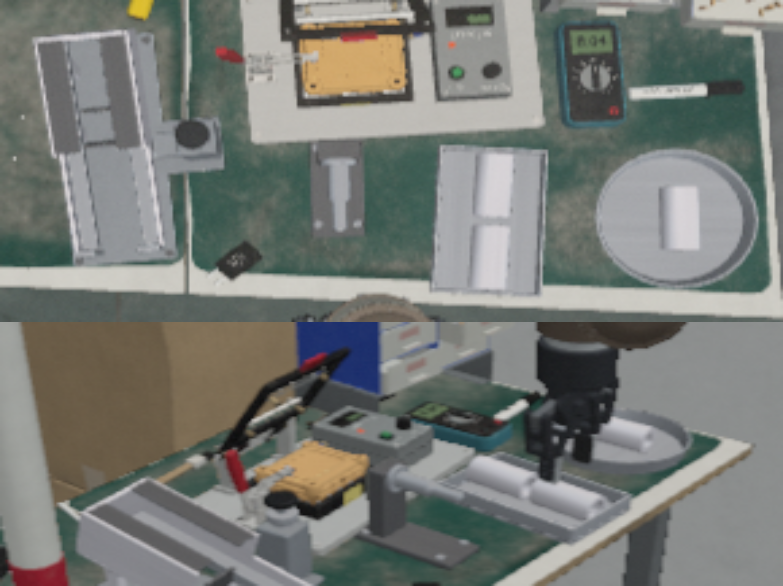

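>>> servo_tool --pt "0.65 0 0 0 0 0 0" --pt "0.65 0 0 0 0 0 0" --pt "0.65 0 0 0 0 0 0" --pt "0.65 0 0 0 0 0 0" --pt "0.65 0 0 0 0 0 0" --pt "0.65 0 0 0 0 0 0" --pt "0.65 0 0 0 0 0 0" --pt "0.65 0 0 0 0 0 0" --pt "0.65 0 0 0 0 0 0" --pt "0.65 0 0 0 0 0 0" --pt "0.65 0 0 0 0 0 0" --pt "0.65 0 0 0 0 0 0"

```text
clock: 49.35
position: [369.7, 88.3, 169.8]
ee_rot: [1.0, -0.007, -0.0, -0.0]
contact_force: [0.2, -0.0, 1.1]
gripper_width: 55.3
```

```bash
python3 - <<'E'
from h import *
d=snap('top'); p=cv2.imread('pics/t12.png')[:,:,::-1]
df=abs(d['image'].astype(int)-p).max(2)[130:260,205:495]; print(df.max(),(df>20).sum())
if (df>20).sum()<15: print(job_done())
E
```

```text
12 0
the job is handed in; nothing more can be done
None
```

I fed, gauged and sorted all three sleeves, and handed the job in at about 49 s of the 210 s allowed; there was no verdict.

- **Presses:** Each of the three presses reached the second stop, with 16 mm of travel and 18–20 N. I held each one there for close to 1 s, then let the plunger up.
- **Gauging:** The first two sleeves went home against the shoulder, with contact at TCP x ≈ 514 mm and about 12–13 N of resistance. The third stopped on the cone at x ≈ 471 mm, within a millimetre of where a tight sleeve should stop.
- **Placing:** The two good sleeves are in the rectangular tray and the tight one is in the round pan.
- **Last checks:** The final pictures show the feeder empty, the plunger up and all three sleeves inside their containers. The multimeter and marker look where they were; I did not check the tape at the end. Two top pictures 1.2 s apart showed no movement. The gripper stood clear, with contact force readings near zero.
- **One check failed:** An automatic colour-mask fit of the pan was thrown off by the background. I used the pan position measured at the start, after the picture confirmed it had not moved. I saw no knock to the tray or pan during the run.

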